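# Pin the vial shuttle at its crimping station by feel

## Task

Lock the vial shuttle at its crimping station: take the locating pin (the one with the straight ridged handle) out of the pin block, put it down through the brass bush on the carriage until its tip rests on the hidden index strip underneath, and, bearing lightly on it, push the carriage along with the pin until the pin drops into the hole in the strip. Then press it fully home, so that its collar sits on the bush, and let go of it. Keep hold of the pin all the way from the bush until it is home, never force it, and leave the other things as they stand.

Things in the scene. Friction and masses are not known exactly. Their poses are not given: they have to be found in the camera images.
- locating_pin: locating pin, turned steel, 89 mm long, 0.1 to 0.17 kg, standing in one of the two outer holes of the pin block. Origin at the centre of its lower end, z axis up along the pin. Shank 10 mm diameter with a small bevel at the foot, 42 mm long; then a collar 22 mm diameter, 5 mm thick (42 to 47 mm above the origin); then a straight dark ridged handle 17 mm diameter, 42 mm tall (47 to 89 mm above the origin).
- locating_pin_tip (a point): centre of the locating pin's lower end (same point as its origin).
- locating_pin_collar (a point): on the locating pin's axis at the underside of its collar, 42 mm above the tip.
- locating_pin_grip (a point): on the locating pin's axis, mid-height of its handle, 70 mm above the tip: the place to grip it.
- pin_block: fixed aluminium block 124 x 46 x 48 mm with three 13.5 mm through holes along its own x axis at -40, 0 and +40 mm. Origin at the centre of its underside. The two pins stand in the outer holes (either may be in either), their collars resting on the block's top at 48 mm; the middle hole is empty.
- spare_pin: spare pin for another station, with a round black mushroom knob 28 mm across and a shank 12 mm thick that does not fit the bush; stands in the other outer hole of the pin block. Origin at its lower end, z up. To be left alone.
- shuttle_bed: vial shuttle bed, fixed to the table: aluminium plate 240 x 100 x 10 mm with two steel rails and an end stop at each end (tops at 44 mm). Origin at the centre of its underside, z up; the carriage slides along its x axis.
- strip_line (a point): on the bed at x = 0, y = 0, 26 mm up: middle of a flat steel index strip, clamped on shims under the carriage, out of sight. Its face may be up to 3 mm higher or lower than this point. It has one vertical hole, 11.5 mm diameter with a 1.5 mm bevel, exactly on the line along which the bush travels; where along that line is not known. Pressing on it is stiff: 5 to 20 N a millimetre.
- carriage (a joint): position of the carriage along the bed's x axis, m: 0 at the -x stop, 0.060 at the +x stop; the bush is at bed x = -0.030 + this value, y = 0. It starts within 10 mm of the -x stop; the hidden hole is under the bush somewhere between 0.020 and 0.054. The carriage slides with about 1.5 N of drag and stays where it is left.
- carriage_top (a point): on top of the carriage's grey block (130 x 80 mm, top 48 mm above the bed's origin), 40 mm to the -x side of the bush. A white three-pocket vial nest, 44 mm high, is on the carriage's +y side. Moves with the carriage.
- bush_mouth (a point): centre of the mouth of the carriage's brass bush, on top of its flange (30 mm wide, 6 mm high), 54 mm above the bed's origin; moves with the carriage. Bore 12.6 mm in the flange, 11.2 mm below. A pin in the bush meets the hidden strip 25 to 31 mm below this point; in the strip's hole it goes down freely until its collar sits on the flange (tip 42 mm below this point).
- vial_a: capped glass vial, 30 mm diameter, 75 mm tall, standing on the table beyond the shuttle; origin at its foot. To be left alone.
- vial_b: another such vial beside it. To be left alone.
- bearing: ball bearing, 40 mm diameter, 12 mm high, lying on the tool mat near the pin block; origin at its underside. To be left alone.
- crimp_die: turned steel crimp die, 44 mm diameter, 34 mm high, on the tool mat near the pin block; origin at its underside. To be left alone.

How it is judged:
By the outcome, as a careful person would: the job done as asked, in the order asked, and still so for the second after the job is handed in, with the robot touching nothing.
It also fails if it takes over 67 s, if anything falls off the work surface, if the arm or the gripper's body presses on something with over 40 N, if the wrist force passes 120 N, or if a joint passes its speed limit or range.

## Robot

A 7-joint arm with a two-finger parallel gripper is mounted at the origin on a cart in front of the work surface, level with it; the furniture and walls round the work are solid. World frame = base frame: x ahead of the robot, y to its left, z up, the work surface at z = 0. Lengths are in m, angles in rad, forces in N, time in s.
With the tool pointing down it reaches from about 0.4 to 0.85 m from the base axis. Payload 10.4 kg.
Tool frame: the origin (TCP) lies at the very end of the fingers, on their centre line; the grasp point (between the pads) lies 19 mm behind it; z points along the fingers, y is the direction in which the jaws open and shut (so a half turn about z gives the same grasp; the last joint's range is limited). The gripper opens to 85 mm and grips with 20 to 120 N. Pads are 22 mm wide; open, the fingers measure 114 mm over their backs; the gripper's body (76 mm by 85 mm) begins 54 mm behind the grasp point. The pads swing forward as they close: fully open they stand 13 mm farther back than shut.
Start: joints at [1.11, 0.332, -0.065, 1.46, 0.022, 1.35, -0.088], TCP at [0.265, -0.566, 0.231] pointing down, gripper open.
Joint ranges: [-2.6, 2.6], [-0.5, 2.12], [-1.47, 1.34], [0.16, 2.42], [-1.27, 4.41], [0.06, 2.06], [-2.6, 2.6]. Speed limits (rad/s): [2.22, 2.22, 2.79, 2.79, 3.14, 3.14, 3.14].

## Interface

Orientations are given as a unit quaternion [x, y, z, w].
In Python, from workcell import get_obs, camera, camera_info, hand_in gives the robot as it stands.
- The arm moves only by the tool move_arm, never from a script. Its argument "moves" is a list of rows, each a list of 3 entries, a list of its own where there are three numbers: the shift along the tool's x, y, z in units of 25 mm (1.0 is 25 mm), then the turn, a rotation vector about the tool's x, y, z in degrees, then the opening, from 0 (shut) to 1 (fully open). A call has 1 to 5 rows; each row shifts and turns the commanded pose from where the row before left it, along the tool's axes as they then stand; what a row does not reach is not made up. A row lasts 1/8 s, in which the tool goes at most 62.5 mm and 10.7 degrees, less where a joint would pass 70% of its speed; a pose out of reach is approached as far as the arm can. A call is refused whole if a number of a shift passes 1 or a number of a turn 10.7, either way. A call with a gripper value outside its range is refused whole. The fingers move at their own pace and stop on an object; "squeeze" is the grip in N (left out, the last holds). Time passes only in rows, so rows that do not move let the fingers close. It gives the time, the measured TCP pose, the force and the opening at its end, in the units of the state.
- get_obs(): the state, without advancing time (a new reading comes with each control period).
- camera(name): name is "scene" or "top" or "wrist"; returns the picture (420x560x3 uint8, red, green, blue); there is no depth.
- camera_info(name): a dict with "fx", "fy", "cx", "cy" (pixels), "origin" and "rotation" of the camera in the world. Camera axes: x right, y down, z forward; pixel columns grow to the right and rows downward; lengths in m; the calibration is good to about 2 mm. A picture is of the moment at which its call begins: read the wrist's pose just before it. camera_info takes no time and is no camera call; for the wrist camera it gives the pose at the moment of the call.
- hand_in(): hands the job in, once; it reports no verdict.
The state is a dict: "clock": time; "joint_pos": joint angles; "joint_velocities": joint speeds; "tau": joint torques, N m; "position": TCP position; "ee_rot": TCP orientation; "ft_force": force on the tool from outside, world axes, zero at the start; "torque": the same for the moment, N m; "grip_width": opening from 0.0 (shut) to 1.0 (fully open).
Only numpy, scipy, OpenCV 4.12 (cv2) and the standard library are available. Lean on these libraries where they do the work, as an engineer would, in place of code of your own. Each camera call takes 0.05 s, during which the arm holds its last target. There are 200 camera calls.

## Working session

There is one attempt and no reset: what is moved stays moved. The work goes in short steps, Python scripts to look and compute and a tool call to move; the robot and the scene stay as the last step left them, time stands still between calls to the robot, and variables do not carry over. Pictures are saved under pics/ and viewed, about 8 in all and at most 12, crops included, and the job is handed in when it is done.

Besides the shell and the picture viewer there is one more tool, called after "Call:" as name([rows], argument=value, ...), one row to a line, values as JSON. move_arm: Moves the arm, as the interface text tells. Its arguments: {"type":"object","properties":{"moves":{"type":"array","items":{"type":"array"}},"squeeze":{"type":"number"}},"required":["moves"]}

```bash
mkdir -p pics; ls
python3 - <<'E'
from workcell import *
import cv2,numpy as np
o=get_obs();print({k:np.round(v,3).tolist() for k,v in o.items()})
for n in("scene","top"):
    i=camera_info(n);print(n,i)
    cv2.imwrite(f"pics/{n}0.png",cv2.cvtColor(camera(n),cv2.COLOR_RGB2BGR))
E
```

```text
pics
{'clock': 0.0, 'joint_pos': [1.11, 0.333, -0.065, 1.461, 0.022, 1.35, -0.089], 'joint_velocities': [-0.001, -0.001, 0.0, 0.0, 0.0, -0.001, 0.001], 'tau': [0.001, -62.546, 0.05, -39.16, 0.016, 0.01, -0.0], 'position': [0.265, -0.566, 0.23], 'ee_rot': [0.976, 0.217, -0.0, -0.001], 'ft_force': [-1.07, -0.267, 0.668], 'torque': [0.033, -0.012, -0.025], 'grip_width': 1.001}
scene {'fx': 453.8212946036512, 'fy': 453.8212946036512, 'cx': 278.5708594905747, 'cy': 214.23574149193308, 'origin': array([-0.06245701, -0.38326989,  0.59038763]), 'rotation': array([ 0.7556007 , -0.46192452,  0.25080893, -0.3908813 ])}
top {'fx': 479.0036331635674, 'fy': 479.0036331635674, 'cx': 279.1578087240389, 'cy': 212.26398219613128, 'origin': array([ 0.54417322, -0.02778041,  1.059344  ]), 'rotation': array([-0.70485498,  0.70825366, -0.03005712,  0.02554955])}
```

View pics/top0.png

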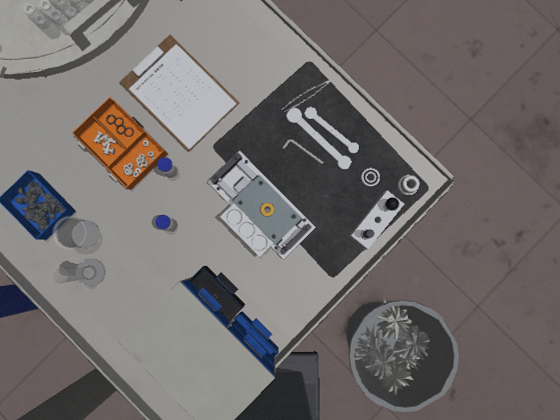

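View pics/scene0.png

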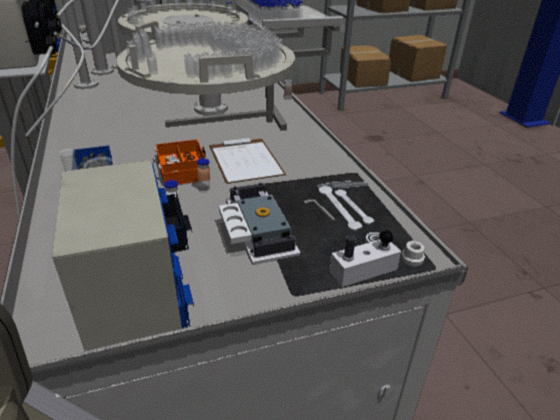

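Top view: bush at about (267,209), pin block about (378,219) with the locating pin handle at about (368,234) and the mushroom knob at (391,204). The scene view agrees: straight handle at the left (349,248), knob at the right (386,238). Next I'll measure.

```bash
cat > h.py <<'E'
import cv2,numpy as np
from scipy.spatial.transform import Rotation as R
from workcell import *
def cam(n):
    i=camera_info(n); return i,cv2.cvtColor(camera(n),cv2.COLOR_RGB2BGR)
def ray(i,u,v):
    d=R.from_quat(i['rotation']).apply([(u-i['cx'])/i['fx'],(v-i['cy'])/i['fy'],1]); return np.array(i['origin']),d
def on(i,u,v,z):
    o,d=ray(i,u,v); return o+d*(z-o[2])/d[2]
def two(a,b):
    (o,d),(p,e)=a,b; s=np.linalg.lstsq(np.c_[d,-e],p-o,rcond=None)[0]
    x,y=o+s[0]*d,p+s[1]*e; return (x+y)/2,np.linalg.norm(x-y)
def proj(i,X):
    c=R.from_quat(i['rotation']).inv().apply(np.array(X)-i['origin']); return i['fx']*c[0]/c[2]+i['cx'],i['fy']*c[1]/c[2]+i['cy']
def blobs(m,off=(0,0),amin=15):
    n,l,s,c=cv2.connectedComponentsWithStats(m.astype('uint8'))
    return [(s[k,4],(c[k]+off).round(1).tolist(),(s[k,:4]).tolist()) for k in range(1,n) if s[k,4]>=amin]
E
python3 - <<'E'
from h import *
I={n:camera_info(n) for n in("top","scene")}
P={n:cv2.imread(f"pics/{n}0.png") for n in I}
b={}
for n,box in(("top",(200,150,320,270)),("scene",(215,170,310,270))):
    x0,y0,x1,y1=box;c=P[n][y0:y1,x0:x1].astype(int)
    m=(c[...,2]-c[...,0]>60)
    print(n,blobs(m,(x0,y0)))
# top: bright block & dark handle
x0,y0=340,180;c=cv2.cvtColor(P["top"][180:260,340:430],cv2.COLOR_BGR2GRAY)
print("dark",blobs(c<70,(x0,y0)) [:8])
m=(c>150).astype('uint8');cs,_=cv2.findContours(m,0,2)
for k in cs:
    if cv2.contourArea(k)>80:
        r=cv2.minAreaRect(k);print("rect",np.add(r[0],(x0,y0)),r[1],r[2],cv2.contourArea(k))
a=cv2.resize(P["top"][145:265,200:440],None,fx=3.3,fy=3.3,interpolation=cv2.INTER_CUBIC)
s=cv2.resize(P["scene"][170:290,215:440],None,fx=3.3,fy=3.3,interpolation=cv2.INTER_CUBIC)
cv2.imwrite("pics/c.png",np.vstack([a[:, :742][:300],s[:300,:742]]) if 0 else a); cv2.imwrite("pics/d.png",s)
E
```

```text
top [(np.int32(113), [266.9, 209.0], [61, 53, 13, 13])]
scene [(np.int32(80), [262.3, 211.4], [41, 38, 14, 8])]
dark [(np.int32(2675), [365.6, 208.6], [0, 0, 88, 80]), (np.int32(45), [410.4, 183.4], [67, 0, 8, 8]), (np.int32(132), [391.6, 203.5], [45, 18, 14, 12]), (np.int32(358), [401.8, 230.2], [31, 19, 59, 61]), (np.int32(19), [377.2, 219.2], [35, 37, 5, 5]), (np.int32(36), [365.7, 233.7], [23, 50, 8, 8])]
rect [388.05038071 215.67379761] (33.60017395019531, 108.22980499267578) 44.09062194824219 1372.0
```

View pics/c.png

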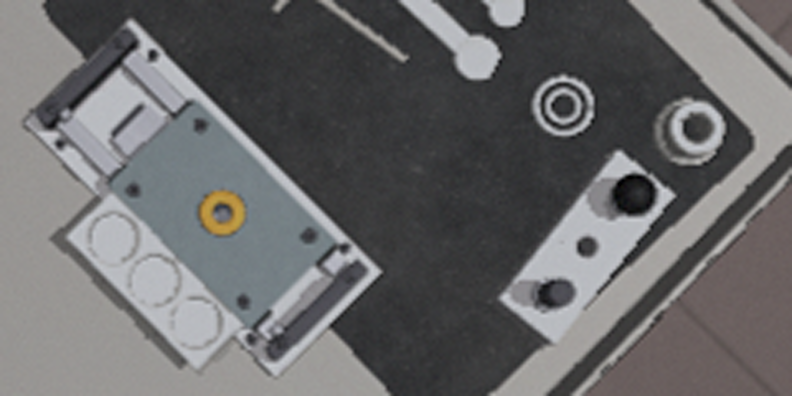

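View pics/d.png

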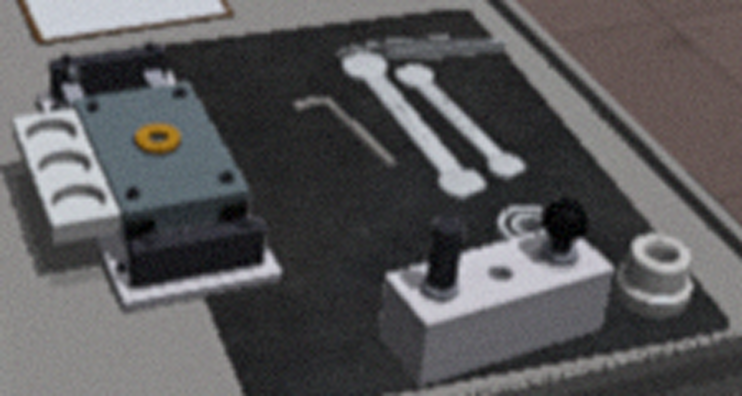

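Crops show: top crop bed corners at (131,18),(382,270),(274,377),(25,122), nest on the lower-left (+y), so bed +x points to the upper left; block top corners (617,150),(675,193),(555,343),(498,297), middle hole (587,247), handle top (555,293). Scene crop: straight handle foot about (440,290), top (446,222).

```bash
cat > plan.py <<'E'
from h import *
def plan(p,yaw=None):
    "shift in tool axes/units to reach world p, and yaw left (deg) of tool y to yaw"
    o=get_obs();q=R.from_quat(o['ee_rot']);d=q.inv().apply(np.array(p)-o['position'])/.025
    ty=q.apply([0,1,0]);a=np.degrees(np.arctan2(ty[1],ty[0]))
    print("pos",np.round(o['position'],4),"units",d.round(2),"tool y at",a.round(2),"axis z",q.apply([0,0,1]).round(4),"F",np.round(o['ft_force'],1),"t",o['clock'],"w",o['grip_width'])
E
python3 - <<'E'
from h import *
I={n:camera_info(n) for n in("top","scene")};T=I["top"];S=I["scene"]
t=lambda u,v:(200+u/3.3-.35,145+v/3.3-.35)
s=lambda u,v:(215+u/3.3-.35,170+v/3.3-.35)
bed=[on(T,*t(*c),.010)[:2] for c in((131,18),(382,270),(274,377),(25,122))]
bed=np.array(bed);print("bed",bed.round(4).tolist(),"centre",bed.mean(0).round(4),"sides",np.linalg.norm(bed-np.roll(bed,-1,0),axis=1).round(4))
e=bed[0]-bed[1]+bed[3]-bed[2];print("yaw",np.degrees(np.arctan2(e[1],e[0])))
blk=np.array([on(T,*t(*c),.048)[:2] for c in((617,150),(675,193),(555,343),(498,297))])
print("block c",blk.mean(0).round(4),"sides",np.linalg.norm(blk-np.roll(blk,-1,0),axis=1).round(4))
f=blk[0]-blk[3]+blk[1]-blk[2];print("yaw",np.degrees(np.arctan2(f[1],f[0])))
f/=np.linalg.norm(f)
print("pin via block",blk.mean(0)-.04*f,"hole",on(T,377.2,219.2,.048),"pin from hole",on(T,377.2,219.2,.048)[:2]-.04*f)
print("pin top",on(T,*t(555,293),.095),"mask",on(T,365.7,233.7,.095),"scene top",on(S,*s(446,222),.095),"scene foot",on(S,*s(440,290),.053))
b=on(T,266.9,209.0,.054);print("bush T",b,"S",on(S,262.3,211.4,.054),"2view",two(ray(T,266.9,209),ray(S,262.3,211.4)))
e/=np.linalg.norm(e);c=bed.mean(0);d=b[:2]-c;print("bush in bed",d@e,d@[-e[1],e[0]])
import sys;from plan import plan;plan([*(blk.mean(0)-.04*f),.15])
E
```

```text
bed [[0.7656, 0.053], [0.5953, -0.114], [0.5248, -0.0419], [0.6954, 0.1237]] centre [0.6453 0.0052] sides [0.2386 0.1008 0.2377 0.0997]
yaw 44.28322971123315
block c [ 0.6086 -0.2424] sides [0.0462 0.1244 0.0465 0.1227]
yaw -39.64285837048153
pin via block [ 0.57775948 -0.21687161] hole [ 0.6081898 -0.2420356  0.048    ] pin from hole [ 0.57738835 -0.21651559]
pin top [ 0.57656253 -0.21257116  0.095     ] mask [ 0.5760555  -0.20826096  0.095     ] scene top [ 0.57851213 -0.21572206  0.095     ] scene foot [ 0.57197554 -0.21921976  0.053     ]
bush T [ 0.63041624 -0.00861226  0.054     ] S [ 0.62902893 -0.00985313  0.054     ] 2view (array([ 0.63062838, -0.00876164,  0.05267796]), np.float64(0.00040099569831953))
bush in bed -0.02028412221887045 0.0004992605840847783
pos [ 0.2648 -0.5658  0.2306] units [17.25 -7.33  3.23] tool y at -64.92 axis z [-6.0e-04  1.2e-03 -1.0e+00] F [0.  0.3 0.9] t 0.1 w 0.9991342287776689
```

Call:
move_arm([
  [[0,0,0],[0,0,10.2],0.6],
  [[0,0,0],[0,0,10.2],0.6],
  [[0,0,0],[0,0,10.2],0.6],
  [[0,0,0],[0,0,10.2],0.6],
  [[0,0,0],[0,0,10.2],0.6],
])

```text
clock: 0.72
position: [0.2649, -0.5658, 0.2308]
ee_rot: [0.974, -0.227, -0.0, -0.0]
ft_force: [0.8, 1.4, -0.3]
grip_width: 0.599
```

Call:
move_arm([
  [[0,0,0],[0,0,10],0.6],
  [[0,0,0],[0,0,9.8],0.6],
  [[0,0,0],[0,0,0],0.6],
])

```text
clock: 1.1
position: [0.265, -0.5658, 0.2309]
ee_rot: [0.922, -0.388, -0.0, -0.0]
ft_force: [0.3, 0.2, -0.3]
grip_width: 0.597
```

```bash
python3 -c "
from plan import *
plan([.5772,-.216,.19]);print(get_obs()['joint_pos'])"
```

```text
pos [ 0.265  -0.5658  0.2309] units [ -1.27 -18.71   1.64] tool y at -135.65 axis z [-5.e-04  5.e-04 -1.e+00] F [ 0.3  0.2 -0.3] t 1.1 w 0.5970925061414508
[ 0.98082368  0.3292136   0.10076695  1.46848971 -0.03321738  1.34625359
 -1.28382898]
```

Call:
move_arm([
  [[0,-1,0],[0,0,0],0.6],
  [[0,-1,0],[0,0,0],0.6],
  [[0,-1,0],[0,0,0],0.6],
  [[0,-1,0],[0,0,0],0.6],
  [[0,-1,0],[0,0,0],0.6],
])

```text
clock: 1.72
position: [0.355, -0.4781, 0.2312]
ee_rot: [0.922, -0.386, -0.0, -0.0]
ft_force: [0.4, 0.7, 0.1]
grip_width: 0.602
```

Call:
move_arm([
  [[0,-1,0],[0,0,0],0.6],
  [[0,-1,0],[0,0,0],0.6],
  [[0,-1,0],[0,0,0],0.6],
  [[0,-1,0],[0,0,0],0.6],
  [[0,-1,0],[0,0,0],0.6],
])

```text
clock: 2.35
position: [0.4444, -0.3909, 0.2312]
ee_rot: [0.922, -0.386, -0.0, 0.0]
ft_force: [-0.5, 0.0, 0.5]
grip_width: 0.598
```

Call:
move_arm([
  [[0,-1,0],[0,0,0],0.6],
  [[0,-1,0],[0,0,0],0.6],
  [[0,-1,0.2],[0,0,0],0.6],
  [[0,-1,0.2],[0,0,0],0.6],
  [[0,-1,0.2],[0,0,0],0.6],
])

```text
clock: 2.98
position: [0.5339, -0.3036, 0.216]
ee_rot: [0.922, -0.386, -0.0, 0.0]
ft_force: [-0.8, -0.3, -0.5]
grip_width: 0.6
```

Call:
move_arm([
  [[-0.4,-1,0.3],[0,0,0],0.6],
  [[-0.4,-1,0.3],[0,0,0],0.6],
  [[-0.4,-1,0.3],[0,0,0],0.6],
  [[0,-0.7,0],[0,0,0],0.6],
  [[0,0,0],[0,0,0],0.6],
])

```text
clock: 3.6
position: [0.5796, -0.2174, 0.194]
ee_rot: [0.922, -0.387, 0.0, -0.0]
ft_force: [-0.3, 0.1, -0.4]
grip_width: 0.597
```

```bash
python3 -c "
from plan import *
plan([.5772,-.216,.19]);print(get_obs()['joint_pos'])
i,p=cam('wrist');print(i);cv2.imwrite('pics/w1.png',p)
for z in (.048,.053,.095): print(proj(i,[.5772,-.216,z]))"
```

```text
pos [ 0.5796 -0.2174  0.194 ] units [-0.11  0.03  0.16] tool y at -135.51 axis z [ 4.e-04  2.e-04 -1.e+00] F [-0.3  0.1 -0.4] t 3.6 w 0.5971584536689495
[ 0.40978839  0.34550608 -0.15741283  1.52360233  0.05518471  1.27650163
 -2.119545  ]
{'fx': 327.3659058282498, 'fy': 327.3659058282498, 'cx': 278.34590454980656, 'cy': 204.02201822110135, 'origin': array([ 0.63188222, -0.27068293,  0.33580174]), 'rotation': array([-0.37403274,  0.91595317,  0.13444912, -0.0552515 ])}
(np.float64(278.9872460434991), np.float64(194.43968908793502))
(np.float64(279.00129226079014), np.float64(195.88944534197404))
(np.float64(279.1402839153643), np.float64(210.23523085155924))
```

View pics/w1.png

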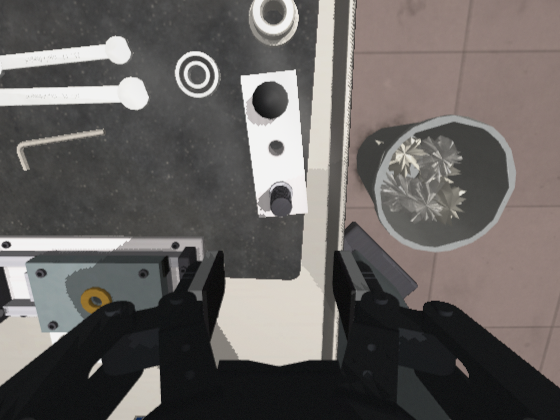

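Wrist view: handle at about (281,200), predicted (279,203), so it agrees within 1–2 mm. Joint 7 is close to its limit, so I'll take the half-turn equivalent.

Call:
move_arm([
  [[0,0,0],[0,0,-10.6],0.6],
  [[0,0,0],[0,0,-10.6],0.6],
  [[0,0,0],[0,0,-10.6],0.6],
  [[0,0,0],[0,0,-10.6],0.6],
  [[0,0,0],[0,0,-10.6],0.6],
])

```text
clock: 4.28
position: [0.5781, -0.2202, 0.1942]
ee_rot: [0.998, 0.066, 0.0, 0.001]
ft_force: [-0.3, 1.0, 0.0]
grip_width: 0.597
```

Call:
move_arm([
  [[0,0,0],[0,0,-10.6],0.6],
  [[0,0,0],[0,0,-10.6],0.6],
  [[0,0,0],[0,0,-10.6],0.6],
  [[0,0,0],[0,0,-10.6],0.6],
  [[0,0,0],[0,0,-10.6],0.6],
])

```text
clock: 4.9
position: [0.5781, -0.2202, 0.1941]
ee_rot: [0.864, 0.504, -0.0, 0.0]
ft_force: [-0.9, -0.8, 0.5]
grip_width: 0.6
```

Call:
move_arm([
  [[0,0,0],[0,0,-10.6],0.6],
  [[0,0,0],[0,0,-10.6],0.6],
  [[0,0,0],[0,0,-10.6],0.6],
  [[0,0,0],[0,0,-10.6],0.6],
  [[0,0,0],[0,0,-10.6],0.6],
])

```text
clock: 5.52
position: [0.5781, -0.2203, 0.1941]
ee_rot: [0.548, 0.837, -0.0, 0.0]
ft_force: [0.3, 0.1, 0.6]
grip_width: 0.594
```

Call:
move_arm([
  [[0,0,0],[0,0,-10.6],0.6],
  [[0,0,0],[0,0,-10.6],0.6],
  [[0,0,0],[0,0,0],0.6],
])

```text
clock: 5.9
position: [0.5782, -0.22, 0.1939]
ee_rot: [0.388, 0.922, -0.0, 0.0]
ft_force: [-0.7, -0.4, -0.6]
grip_width: 0.604
```

```bash
python3 -c "
from plan import *
plan([.5772,-.216,.057]);print(get_obs()['joint_pos'])
i,p=cam('wrist');print(i['origin']);cv2.imwrite('pics/w2.png',p)
for z in (.048,.053,.095): print(proj(i,[.5772,-.216,z]))
print(proj(i,[.6304,-.0086,.054]))
cv2.imwrite('pics/w2c.png',cv2.resize(p[100:300,180:380],None,fx=3,fy=3,interpolation=cv2.INTER_CUBIC))"
```

```text
pos [ 0.5782 -0.22    0.1939] units [0.14 0.09 5.48] tool y at 44.33 axis z [-1.e-04 -6.e-04 -1.e+00] F [-0.7 -0.4 -0.6] t 5.9 w 0.6043682837495813
[ 0.76642238  0.40743609 -0.61957356  1.50385393  0.2412688   1.30730514
  0.89633353]
[ 0.52777902 -0.16824984  0.33574375]
(np.float64(281.1140957932903), np.float64(184.71302623191377))
(np.float64(281.151115551013), np.float64(186.02350019320045))
(np.float64(281.5179760215071), np.float64(199.01010852298177))
(np.float64(514.3507134888612), np.float64(48.39215769910368))
```

View pics/w2c.png

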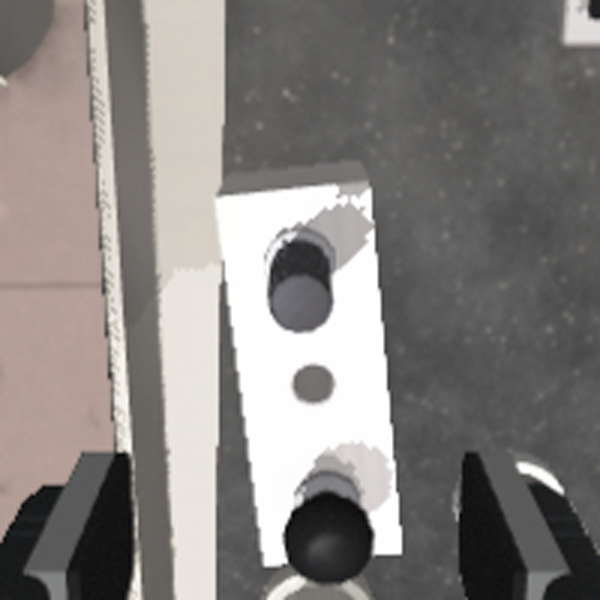

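Handle top at px (280.0,200.4), prediction (281.5,199.0). Both wrist views give the same small correction.

```bash
python3 -c "
from plan import *
i=camera_info('wrist')
a=on(i,280.0,200.4,.095);b=on(i,279.8,187.4,.053);print(a,b)
m=(a+b)/2;plan([m[0],m[1],.057])"
```

```text
[ 0.57725081 -0.21727351  0.095     ] [ 0.57732992 -0.21740416  0.053     ]
pos [ 0.5783 -0.2197  0.1939] units [0.1  0.04 5.48] tool y at 44.17 axis z [-0.e+00 -5.e-04 -1.e+00] F [-0.7 -0.5 -0.2] t 5.95 w 0.5996312030842084
```

Call:
move_arm([
  [[0.1,0.04,0.8],[0,0,0],0.6],
  [[0,0,0.8],[0,0,0],0.6],
  [[0,0,0.8],[0,0,0],0.6],
  [[0,0,0.8],[0,0,0],0.6],
  [[0,0,0.8],[0,0,0],0.6],
])

```text
clock: 6.58
position: [0.5776, -0.2157, 0.0924]
ee_rot: [0.387, 0.922, -0.0, -0.0]
ft_force: [-0.6, -1.1, -0.6]
grip_width: 0.597
```

Call:
move_arm([
  [[0,0,0.6],[0,0,0],0.6],
  [[0,0,0.6],[0,0,0],0.6],
  [[0,0,0.28],[0,0,0],0.6],
  [[0,0,0],[0,0,0],0.6],
])

```text
clock: 7.08
position: [0.5776, -0.2157, 0.0565]
ee_rot: [0.387, 0.922, 0.0, -0.0]
ft_force: [-0.2, -0.3, -0.2]
grip_width: 0.603
```

```bash
python3 -c "
from plan import *
plan([.5773,-.2173,.057])"
```

```text
pos [ 0.5776 -0.2157  0.0565] units [-0.04 -0.05 -0.02] tool y at 44.48 axis z [-4.e-04  2.e-04 -1.e+00] F [-0.2 -0.3 -0.2] t 7.075 w 0.6026361699347593
```

Close gently (with 1.5 mm of correction), then lift.

Call:
move_arm([
  [[-0.04,-0.05,0],[0,0,0],0.4],
  [[0,0,0],[0,0,0],0.2],
  [[0,0,0],[0,0,0],0.05],
  [[0,0,0],[0,0,0],0.05],
  [[0,0,0],[0,0,0],0.05],
], squeeze=40)

```text
clock: 7.7
position: [0.5778, -0.2176, 0.0575]
ee_rot: [0.387, 0.922, -0.0, 0.001]
ft_force: [-1.4, -0.5, 5.8]
grip_width: 0.184
```

```bash
python3 -c "
from plan import *
plan([.5773,-.2173,.057])"
```

```text
pos [ 0.5778 -0.2176  0.0575] units [ 0.02 -0.    0.02] tool y at 44.47 axis z [ 8.e-04 -7.e-04 -1.e+00] F [-1.4 -0.5  5.8] t 7.7 w 0.18449290960950004
```

Call:
move_arm([
  [[0,0,-0.3],[0,0,0],0.05],
  [[0,0,-0.5],[0,0,0],0.05],
  [[0,0,-0.8],[0,0,0],0.05],
  [[0,0,-0.8],[0,0,0],0.05],
  [[0,0,-0.8],[0,0,0],0.05],
], squeeze=60)

```text
clock: 8.32
position: [0.5777, -0.2173, 0.1388]
ee_rot: [0.387, 0.922, -0.0, 0.001]
ft_force: [-0.2, -0.6, -1.2]
grip_width: 0.181
```

Call:
move_arm([
  [[0,0,-0.8],[0,0,0],0.05],
  [[0,0,0],[0,0,0],0.05],
])

```text
clock: 8.57
position: [0.5785, -0.2175, 0.159]
ee_rot: [0.387, 0.922, -0.0, 0.002]
ft_force: [-0.0, 1.1, -1.4]
grip_width: 0.186
```

```bash
python3 -c "
from plan import *
plan([.6304,-.0088,.157])"
```

```text
pos [ 0.5785 -0.2175  0.159 ] units [4.5  7.33 0.07] tool y at 44.48 axis z [ 0.003  -0.0013 -1.    ] F [-0.   1.1 -1.4] t 8.575 w 0.18556454627893507
```

Call:
move_arm([
  [[0.56,0.92,0],[0,0,0],0.05],
  [[0.56,0.92,0],[0,0,0],0.05],
  [[0.56,0.92,0],[0,0,0],0.05],
  [[0.56,0.92,0],[0,0,0],0.05],
  [[0.56,0.92,0],[0,0,0],0.05],
])

```text
clock: 9.2
position: [0.6102, -0.0859, 0.1559]
ee_rot: [0.387, 0.922, -0.0, -0.001]
ft_force: [0.7, 0.5, -0.7]
grip_width: 0.183
```

Call:
move_arm([
  [[0.56,0.92,0],[0,0,0],0.05],
  [[0.56,0.92,0],[0,0,0],0.05],
  [[0.56,0.92,0],[0,0,0],0.05],
  [[0,0,0],[0,0,0],0.05],
])

```text
clock: 9.7
position: [0.6299, -0.0054, 0.156]
ee_rot: [0.385, 0.923, 0.0, -0.001]
ft_force: [-0.8, -0.5, -1.2]
grip_width: 0.184
```

Run:
```python
from plan import *
plan([.6304,-.0088,.157]); print(get_obs()['joint_pos'].round(2) if hasattr(get_obs()['joint_pos'],'round') else get_obs()['joint_pos'])
i,p=cam('wrist');cv2.imwrite('pics/w3.png',p)
j,q=cam('scene');cv2.imwrite('pics/s3.png',q)
print("bush pred",proj(i,[.6304,-.0088,.054]),"tip pred",proj(i,[*get_obs()['position'][:2],.107]))
c=p.astype(int);print(blobs(c[...,2]-c[...,0]>60))
print("scene bush",proj(j,[.6304,-.0088,.054]),"tip",proj(j,[*get_obs()['position'][:2],.107]))
a=cv2.resize(p[60:260,180:380],(400,400),interpolation=cv2.INTER_CUBIC);b=cv2.resize(q[140:240,210:310],(400,400),interpolation=cv2.INTER_CUBIC)
cv2.imwrite('pics/c3.png',np.hstack([a,b]))
```

```text
pos [ 0.6299 -0.0054  0.156 ] units [-0.11 -0.08 -0.04] tool y at 44.71 axis z [-0.0011  0.0015 -1.    ] F [-0.8 -0.5 -1.2] t 9.7 w 0.18402005110852165
[ 0.45  0.48 -0.68  1.51  0.31  1.26  0.51]
bush pred (np.float64(276.0323792690402), np.float64(205.911672144655)) tip pred (np.float64(274.84537866767835), np.float64(230.2883663164787))
[(np.int32(134), [522.0, 169.6], [510, 159, 31, 42]), (np.int32(17), [545.5, 160.3], [542, 159, 7, 4]), (np.int32(30), [555.1, 160.6], [550, 159, 10, 4]), (np.int32(807), [275.6, 205.5], [257, 189, 38, 35]), (np.int32(40), [506.1, 219.3], [503, 203, 7, 33]), (np.int32(55), [496.5, 265.9], [493, 250, 8, 33]), (np.int32(160), [517.6, 306.5], [488, 293, 71, 16])]
scene bush (np.float64(262.1674010734128), np.float64(210.94178581266644)) tip (np.float64(262.00312068175134), np.float64(189.48794870059763))
```

View pics/c3.png

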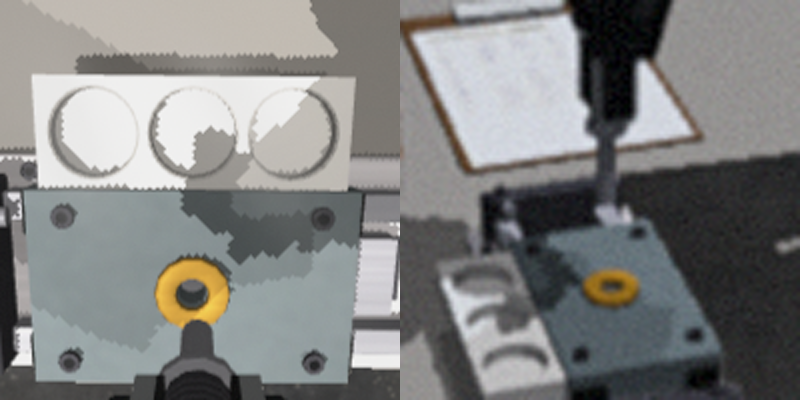

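Wrist crop (left): bush at px (276,206), pin tip around px (279,224). Scene crop (right): tip at about (262,191), above the bush. I'll measure the shank from pixel profiles.

Run:
```python
from plan import *
p=cv2.imread('pics/w3.png');g=cv2.cvtColor(p,cv2.COLOR_BGR2GRAY)
for r in range(214,246,2): print(r,g[r,262:296].tolist())
q=cv2.cvtColor(cv2.imread('pics/s3.png'),cv2.COLOR_BGR2GRAY)
for r in range(168,200,2): print(r,q[r,252:274].tolist())
i=camera_info('wrist');T=np.array(get_obs()['position']);
for z in(.105,.110,.147): print(z,proj(i,[*T[:2],z]))
```

```text
214 [180, 179, 177, 175, 173, 170, 167, 159, 141, 123, 102, 78, 66, 65, 67, 71, 77, 110, 149, 173, 195, 203, 203, 200, 197, 194, 190, 186, 182, 176, 162, 141, 162, 162]
216 [173, 176, 175, 172, 171, 169, 167, 168, 168, 167, 165, 162, 162, 165, 166, 167, 171, 186, 197, 198, 199, 196, 195, 191, 189, 185, 180, 175, 174, 166, 151, 162, 162, 163]
218 [137, 162, 171, 171, 169, 169, 169, 169, 168, 169, 170, 170, 171, 171, 176, 186, 195, 195, 194, 193, 191, 190, 186, 184, 181, 176, 171, 161, 164, 161, 162, 162, 162, 161]
220 [142, 139, 153, 161, 163, 164, 164, 163, 164, 173, 163, 161, 144, 105, 86, 83, 69, 72, 92, 130, 147, 161, 175, 174, 171, 165, 146, 162, 163, 163, 163, 163, 161, 161]
222 [153, 163, 162, 154, 161, 161, 160, 169, 180, 176, 127, 73, 69, 68, 68, 68, 69, 70, 69, 70, 70, 76, 111, 155, 164, 164, 164, 165, 163, 162, 163, 162, 161, 160]
224 [164, 164, 164, 165, 163, 164, 163, 163, 159, 122, 72, 67, 69, 68, 68, 69, 70, 69, 69, 72, 69, 70, 68, 87, 154, 164, 164, 164, 164, 163, 162, 162, 159, 159]
226 [165, 164, 165, 164, 165, 164, 163, 160, 135, 77, 66, 68, 67, 69, 69, 69, 69, 69, 
[... 2666 characters left out ...]
5, 25, 35, 18, 22, 31, 46, 61, 78, 90, 66, 35, 36, 44, 39, 36, 41, 42, 48, 42, 38]
192 [22, 27, 27, 27, 24, 23, 65, 144, 154, 159, 159, 144, 96, 115, 158, 99, 43, 38, 41, 33, 42, 38]
194 [21, 19, 23, 27, 13, 27, 35, 78, 136, 160, 159, 161, 155, 157, 194, 173, 94, 71, 78, 62, 44, 40]
196 [33, 33, 39, 44, 45, 52, 65, 68, 87, 120, 133, 127, 118, 122, 126, 113, 93, 84, 91, 99, 106, 64]
198 [98, 107, 108, 108, 110, 111, 113, 114, 112, 113, 112, 109, 105, 114, 107, 72, 43, 32, 47, 75, 105, 102]
0.105 (np.float64(278.8312569373476), np.float64(225.432002696512))
0.11 (np.float64(278.8253649477128), np.float64(228.29248745238937))
0.147 (np.float64(278.7711558874027), np.float64(254.61028504856398))
```

```bash
cat > bush.py <<'E'
from plan import *
def bush(n=2):
    out=[];tip=[]
    for k in range(n):
        i=camera_info('wrist');t=np.array(get_obs()['position']);p=camera('wrist').astype(int)
        m=(p[...,0]-p[...,2]>60);m[:, :150]=0;m[:,420:]=0
        c,_=cv2.findContours(m[100:320].astype('uint8'),0,2);c=max(c,key=cv2.contourArea)
        (u,v),ax,_=cv2.fitEllipse(cv2.convexHull(c));v+=100
        b=on(i,u,v,.054);out.append(b);tip.append(t);print("bush px",round(u,1),round(v,1),ax,"world",b.round(4),"tcp",t.round(4))
    return np.mean(out,0),np.mean(tip,0)
E
python3 - <<'E'
from bush import *
b,t=bush(4);print(b.round(4),t.round(4));plan([.6304,-.0088,.157]);plan([b[0],b[1],.157])
E
```

```text
bush px 278.9 203.3 (35.43608856201172, 36.893070220947266) world [ 0.6304 -0.0093  0.054 ] tcp [ 0.6299 -0.0088  0.1561]
bush px 279.5 202.5 (35.37089157104492, 36.934268951416016) world [ 0.6304 -0.0093  0.054 ] tcp [ 0.63   -0.0095  0.1562]
bush px 279.6 202.2 (35.62102127075195, 37.08099365234375) world [ 0.6304 -0.0094  0.054 ] tcp [ 0.63   -0.0098  0.1563]
bush px 279.6 202.1 (35.53036880493164, 36.94306564331055) world [ 0.6305 -0.0094  0.054 ] tcp [ 0.6301 -0.0098  0.1565]
[ 0.6304 -0.0093  0.054 ] [ 0.63   -0.0095  0.1563]
pos [ 0.6301 -0.0097  0.1566] units [ 0.02  0.03 -0.02] tool y at 44.4 axis z [-3.e-04 -5.e-04 -1.e+00] F [ 0.3 -0.  -0.5] t 10.0 w 0.18286339429651155
pos [ 0.6301 -0.0097  0.1566] units [ 0.    0.02 -0.02] tool y at 44.4 axis z [-3.e-04 -5.e-04 -1.e+00] F [ 0.3 -0.  -0.5] t 10.0 w 0.18286339429651155
```

Call:
move_arm([
  [[0.01,0.02,0.6],[0,0,0],0.05],
  [[0,0,0.6],[0,0,0],0.05],
  [[0,0,0.4],[0,0,0],0.05],
  [[0,0,0.2],[0,0,0],0.05],
  [[0,0,0.1],[0,0,0],0.05],
])

```text
clock: 10.62
position: [0.6305, -0.0079, 0.1091]
ee_rot: [0.387, 0.922, 0.0, -0.0]
ft_force: [0.4, 0.7, -1.1]
grip_width: 0.178
```

Call:
move_arm([
  [[0,0,0.1],[0,0,0],0.05],
  [[0,0,0.1],[0,0,0],0.05],
  [[0,0,0.1],[0,0,0],0.05],
  [[0,0,0.1],[0,0,0],0.05],
  [[0,0,0],[0,0,0],0.05],
])

```text
clock: 11.25
position: [0.6304, -0.008, 0.0991]
ee_rot: [0.387, 0.922, -0.0, 0.0]
ft_force: [0.0, 0.3, -0.6]
grip_width: 0.181
```

```bash
python3 -c "
from plan import *
plan([.6305,-.0093,.080])"
```

```text
pos [ 0.6304 -0.008   0.0991] units [-0.04 -0.03  0.77] tool y at 44.48 axis z [-1.e-04 -2.e-04 -1.e+00] F [ 0.   0.3 -0.6] t 11.25 w 0.18112017623156332
```

Call:
move_arm([
  [[-0.02,-0.02,0.06],[0,0,0],0.05],
  [[0,0,0.06],[0,0,0],0.05],
  [[0,0,0.06],[0,0,0],0.05],
  [[0,0,0.06],[0,0,0],0.05],
  [[0,0,0.06],[0,0,0],0.05],
])

```text
clock: 11.88
position: [0.6306, -0.0087, 0.0918]
ee_rot: [0.387, 0.922, -0.0, 0.0]
ft_force: [1.2, -0.9, -0.2]
grip_width: 0.182
```

Call:
move_arm([
  [[0,0,0.06],[0,0,0],0.05],
  [[0,0,0.06],[0,0,0],0.05],
  [[0,0,0.06],[0,0,0],0.05],
  [[0,0,0.04],[0,0,0],0.05],
  [[0,0,0.04],[0,0,0],0.05],
])

```text
clock: 12.5
position: [0.6306, -0.0087, 0.0853]
ee_rot: [0.387, 0.922, -0.0, 0.0]
ft_force: [1.2, -1.5, -0.3]
grip_width: 0.181
```

Call:
move_arm([
  [[-0.02,0,0.04],[0,0,0],0.05],
  [[0,0,0.04],[0,0,0],0.05],
  [[0,0,0.04],[0,0,0],0.05],
  [[0,0,0.04],[0,0,0],0.05],
  [[0,0,0],[0,0,0],0.05],
])

```text
clock: 13.12
position: [0.6307, -0.0089, 0.0811]
ee_rot: [0.387, 0.922, -0.0, -0.0]
ft_force: [0.1, 0.4, -1.3]
grip_width: 0.183
```

Call:
move_arm([
  [[0,0,0.03],[0,0,0],0.05],
  [[0,0,0.02],[0,0,0],0.05],
  [[0,0,0],[0,0,0],0.05],
])

```text
clock: 13.5
position: [0.6307, -0.0089, 0.08]
ee_rot: [0.387, 0.922, -0.0, -0.0]
ft_force: [-0.8, 0.8, -0.2]
grip_width: 0.184
```

Call:
move_arm([
  [[0,0,0.02],[0,0,0],0.05],
  [[0,0,0.02],[0,0,0],0.05],
  [[0,0,0],[0,0,0],0.05],
])

```text
clock: 13.88
position: [0.6308, -0.009, 0.079]
ee_rot: [0.387, 0.922, -0.0, -0.0]
ft_force: [-0.2, 1.0, -2.1]
grip_width: 0.187
```

Call:
move_arm([
  [[0,0,0.02],[0,0,0],0.05],
  [[0,0,0.02],[0,0,0],0.05],
  [[0,0,0],[0,0,0],0.05],
])

```text
clock: 14.25
position: [0.6308, -0.009, 0.0781]
ee_rot: [0.387, 0.922, -0.0, 0.0]
ft_force: [-0.1, -0.4, -0.2]
grip_width: 0.182
```

Call:
move_arm([
  [[0,0,0.02],[0,0,0],0.05],
  [[0,0,0.02],[0,0,0],0.05],
  [[0,0,0],[0,0,0],0.05],
])

```text
clock: 14.62
position: [0.6311, -0.009, 0.078]
ee_rot: [0.387, 0.922, -0.0, 0.0]
ft_force: [-1.9, -0.0, 8.3]
grip_width: 0.185
```

Call:
move_arm([
  [[0,0,0.02],[0,0,0],0.05],
  [[0,0,0],[0,0,0],0.05],
  [[0,0,0],[0,0,0],0.05],
])

```text
clock: 15.0
position: [0.6312, -0.009, 0.0779]
ee_rot: [0.387, 0.922, -0.0, 0.001]
ft_force: [-4.0, -1.2, 11.4]
grip_width: 0.181
```

Contact: strip at tip z ≈ 0.027. I'll ease off slightly and push along bed +x (tool +y); the first 8 mm come before the earliest hole position.

Call:
move_arm([
  [[0,0.03,-0.02],[0,0,0],0.05],
  [[0,0.03,0],[0,0,0],0.05],
  [[0,0.03,0],[0,0,0],0.05],
  [[0,0.03,0],[0,0,0],0.05],
  [[0,0.03,0],[0,0,0],0.05],
])

```text
clock: 15.62
position: [0.6326, -0.0081, 0.0778]
ee_rot: [0.387, 0.922, -0.002, -0.0]
ft_force: [-8.6, -5.1, 12.7]
grip_width: 0.186
```

Call:
move_arm([
  [[0,0.02,-0.03],[0,0,0],0.05],
  [[0,0.02,0],[0,0,0],0.05],
  [[0,0.02,0],[0,0,0],0.05],
  [[0,0.02,0],[0,0,0],0.05],
  [[0,0.02,0],[0,0,0],0.05],
])

```text
clock: 16.25
position: [0.6353, -0.0052, 0.078]
ee_rot: [0.387, 0.922, -0.0, 0.0]
ft_force: [-3.1, -3.1, 4.5]
grip_width: 0.183
```

```bash
cat > st.py <<'E'
from plan import *
o=get_obs();q=R.from_quat(o['ee_rot']);e=np.array([.7158,.6983,0]);n=np.array([-.6983,.7158,0])
d=np.array(o['position'])-[.6305,-.0093,0]
print("t",o['clock'],"along mm",(d@e*1e3).round(2),"side",(d@n*1e3).round(2),"z",(o['position'][2]*1e3).round(2),"F along/side/z",np.round([o['ft_force']@e,o['ft_force']@n,o['ft_force'][2]],1),"tilt",q.apply([0,0,1]).round(4)@e,"tq",np.round(o['torque'],2))
E
python3 st.py
```

```text
t 16.25 along mm 6.28 side -0.45 z 78.04 F along/side/z [-4.4 -0.1  4.5] tilt -0.00062847 tq [-0.91  0.85 -0.01]
```

Call:
move_arm([
  [[0,0.03,0],[0,0,0],0.05],
  [[0,0.03,0],[0,0,0],0.05],
  [[0,0.03,0],[0,0,0],0.05],
  [[0,0.03,0],[0,0,0],0.05],
  [[0,0,0],[0,0,0],0.05],
])

```text
clock: 16.88
position: [0.6377, -0.0023, 0.0777]
ee_rot: [0.387, 0.922, 0.0, 0.0]
ft_force: [0.3, -3.3, 0.4]
grip_width: 0.179
```

```bash
python3 st.py
```

```text
t 16.875 along mm 10.08 side -0.01 z 77.69 F along/side/z [-2.1 -2.6  0.4] tilt 0.00078038 tq [-0.75 -0.07  0.06]
```

Call:
move_arm([
  [[0,0,0.02],[0,0,0],0.05],
  [[0,0,0.02],[0,0,0],0.05],
  [[0,0,0],[0,0,0],0.05],
])

```text
clock: 17.25
position: [0.6378, -0.0021, 0.077]
ee_rot: [0.387, 0.922, 0.0, 0.0]
ft_force: [1.6, -0.9, 2.5]
grip_width: 0.182
```

```bash
python3 st.py
```

```text
t 17.25 along mm 10.26 side 0.12 z 77.02 F along/side/z [ 0.5 -1.7  2.5] tilt 0.00099337 tq [-0.31 -0.45  0.06]
```

Call:
move_arm([
  [[0,0,0.02],[0,0,0],0.05],
  [[0,0,0.02],[0,0,0],0.05],
  [[0,0,0],[0,0,0],0.05],
])

```text
clock: 17.62
position: [0.6379, -0.002, 0.0764]
ee_rot: [0.387, 0.922, 0.0, 0.001]
ft_force: [2.1, -1.1, 4.9]
grip_width: 0.183
```

```bash
python3 st.py
```

```text
t 17.625 along mm 10.42 side 0.05 z 76.35 F along/side/z [ 0.7 -2.2  4.9] tilt 0.00127969 tq [-0.11 -0.45  0.01]
```

The z is dropping and the along-force has turned forward, which looks like the bevel of the hole. I'll continue gently forward.

Call:
move_arm([
  [[0,0.03,0],[0,0,0],0.05],
  [[0,0.03,0],[0,0,0],0.05],
  [[0,0,0],[0,0,0],0.05],
])

```text
clock: 18.0
position: [0.6385, -0.0013, 0.0756]
ee_rot: [0.387, 0.922, 0.0, -0.0]
ft_force: [1.6, -1.2, 2.5]
grip_width: 0.185
```

```bash
python3 st.py
```

```text
t 18.0 along mm 11.26 side 0.13 z 75.57 F along/side/z [ 0.3 -2.   2.5] tilt -1.749999999999996e-06 tq [-0.19 -0.64  0.  ]
```

Call:
move_arm([
  [[-0.01,0.01,0.02],[0,0,0],0.05],
  [[0,0.01,0.03],[0,0,0],0.05],
  [[0,0,0.03],[0,0,0],0.05],
  [[0,0,0],[0,0,0],0.05],
])

```text
clock: 18.5
position: [0.6388, -0.0013, 0.0735]
ee_rot: [0.387, 0.922, -0.0, -0.0]
ft_force: [0.7, -0.4, -0.5]
grip_width: 0.182
```

```bash
python3 st.py
```

```text
t 18.5 along mm 11.56 side -0.09 z 73.52 F along/side/z [ 0.2 -0.7 -0.5] tilt -0.00028632 tq [-0.14 -0.42 -0.06]
```

It is in the hole and moving freely. Now down to home (expected TCP z ≈ 0.063).

Call:
move_arm([
  [[0,0,0.06],[0,0,0],0.05],
  [[0,0,0.06],[0,0,0],0.05],
  [[0,0,0.06],[0,0,0],0.05],
  [[0,0,0.06],[0,0,0],0.05],
  [[0,0,0.04],[0,0,0],0.05],
])

```text
clock: 19.12
position: [0.639, -0.0013, 0.0667]
ee_rot: [0.387, 0.922, -0.0, -0.0]
ft_force: [1.1, -1.8, 0.4]
grip_width: 0.182
```

```bash
python3 st.py
```

```text
t 19.125 along mm 11.63 side -0.22 z 66.7 F along/side/z [-0.5 -2.1  0.4] tilt -0.00014141000000000002 tq [-0.25 -0.21  0.02]
```

Call:
move_arm([
  [[-0.01,0,0.04],[0,0,0],0.05],
  [[0,0,0.04],[0,0,0],0.05],
  [[0,0,0.03],[0,0,0],0.05],
  [[0,0,0.02],[0,0,0],0.05],
  [[0,0,0],[0,0,0],0.05],
])

```text
clock: 19.75
position: [0.6391, -0.0014, 0.0636]
ee_rot: [0.387, 0.922, -0.0, -0.0]
ft_force: [0.0, -0.8, 0.3]
grip_width: 0.181
```

```bash
python3 st.py
```

```text
t 19.75 along mm 11.66 side -0.38 z 63.58 F along/side/z [-0.5 -0.6  0.3] tilt -0.00014141000000000002 tq [-0.15  0.02  0.02]
```

Call:
move_arm([
  [[0,0,0.02],[0,0,0],0.05],
  [[0,0,0.02],[0,0,0],0.05],
  [[0,0,0.02],[0,0,0],0.05],
  [[0,0,0],[0,0,0],0.05],
])

```text
clock: 20.25
position: [0.6399, -0.0007, 0.0635]
ee_rot: [0.387, 0.922, 0.001, 0.001]
ft_force: [-2.7, 0.3, 10.1]
grip_width: 0.182
```

```bash
python3 st.py
```

```text
t 20.25 along mm 12.74 side -0.44 z 63.49 F along/side/z [-1.7  2.2 10.1] tilt 0.00163934 tq [ 0.18  0.58 -0.01]
```

Call:
move_arm([
  [[0,-0.02,0.02],[0,0,0],0.05],
  [[0,0,0.01],[0,0,0],0.05],
  [[0,0,0],[0,0,0],0.05],
])

```text
clock: 20.62
position: [0.64, -0.0007, 0.0635]
ee_rot: [0.387, 0.922, 0.001, 0.001]
ft_force: [-3.0, 1.6, 15.1]
grip_width: 0.185
```

```bash
python3 st.py
python3 - <<'E'
from h import *
j,q=cam('scene');k,w=cam('wrist')
cv2.imwrite('pics/c4.png',np.hstack([cv2.resize(q[150:250,210:310],(400,400),interpolation=cv2.INTER_CUBIC),cv2.resize(w[150:290,210:350],(400,400),interpolation=cv2.INTER_CUBIC)]))
E
```

```text
t 20.625 along mm 12.83 side -0.43 z 63.48 F along/side/z [-1.1  3.2 15.1] tilt 0.00263621 tq [ 0.23  0.77 -0.04]
```

View pics/c4.png

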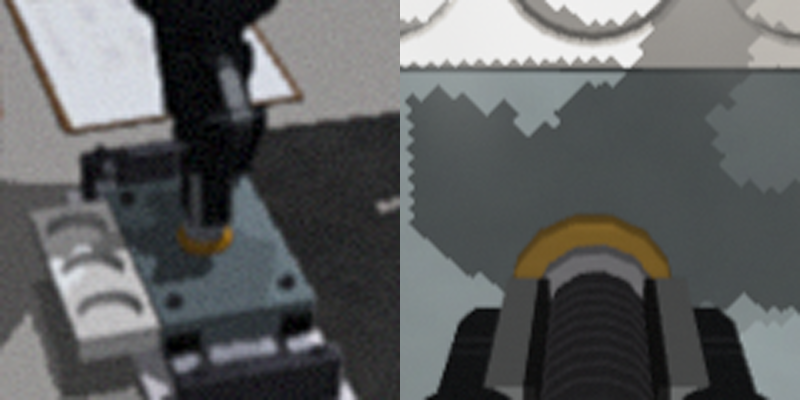

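Collar is flush on the brass flange in both views (wrist crop (600,255)), with a rigid stop at 15 N. I'll unload, open, then raise.

Call:
move_arm([
  [[0,0,-0.04],[0,0,0],0.05],
  [[0,0,-0.02],[0,0,0],0.1],
  [[0,0,0],[0,0,0],0.25],
  [[0,0,0],[0,0,0],0.4],
  [[0,0,0],[0,0,0],0.55],
], squeeze=20)

```text
clock: 21.35
position: [0.6385, -0.0021, 0.0624]
ee_rot: [0.387, 0.922, -0.0, -0.0]
ft_force: [0.2, -0.5, 0.2]
grip_width: 0.547
```

Call:
move_arm([
  [[0,0,0],[0,0,0],0.55],
  [[0,0,-0.2],[0,0,0],0.55],
  [[0,0,-0.5],[0,0,0],0.55],
  [[0,0,-0.8],[0,0,0],0.55],
  [[0,0,-0.8],[0,0,0],0.55],
])

```text
clock: 21.98
position: [0.6392, -0.0017, 0.1225]
ee_rot: [0.387, 0.922, 0.0, 0.001]
ft_force: [-0.3, 0.5, -0.3]
grip_width: 0.548
```

Call:
move_arm([
  [[0,0,-0.8],[0,0,0],0.55],
  [[0,0,-0.8],[0,0,0],0.55],
  [[0,0,0],[0,0,0],0.55],
])

```text
clock: 22.35
position: [0.6398, -0.0016, 0.1626]
ee_rot: [0.387, 0.922, 0.001, 0.002]
ft_force: [-0.8, -0.9, -0.8]
grip_width: 0.548
```

```bash
python3 st.py
python3 - <<'E'
from h import *
j,q=cam('scene');k,w=cam('wrist')
cv2.imwrite('pics/c5.png',np.hstack([cv2.resize(q[150:290,210:430],(560,356),interpolation=cv2.INTER_CUBIC),cv2.resize(w[120:298,220:340],(240,356),interpolation=cv2.INTER_CUBIC)]))
E
```

```text
t 22.35 along mm 12.03 side -1.0 z 162.57 F along/side/z [-1.2 -0.1 -0.8] tilt 0.0021509 tq [-0.03 -0.07 -0.01]
```

View pics/c5.png

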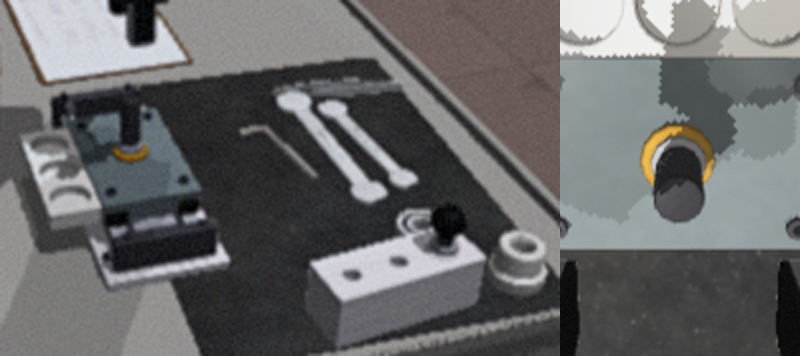

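The pin stands upright with its collar on the bush, the gripper is clear, and the spare pin, bearing and die look undisturbed.

```bash
python3 -c "
from workcell import *
print(hand_in())"
```

```text
the job is handed in; nothing more can be done
None
```

The shuttle is locked. The locating pin stands fully home in the brass bush, and I let go of it and handed the job in at about 22.5 s of the 67 s allowed.

- **Pin and bush:** I took the ridged-handle pin from the block and lowered it through the bush. It met the strip with its tip at about z = 27 mm, inside the stated range.
- **Finding the hole:** I pushed the carriage about 12 mm along bed +x, keeping hold of the pin. The vertical force dropped to nearly zero, the tip slid down the bevel, and it then went down freely. That puts the hole near 0.021–0.022 on the carriage travel.
- **Pressing home:** The pin stopped rigidly at TCP z = 63.5 mm (about 63 expected). I pressed with 15 N.

**Forces:** Bearing force on the strip was mostly 2–5 N, with a brief peak of about 13 N when the push began, and I eased off at once. In that same moment the push along the bed reached about 10 N.

**Last checks:** The final pictures show the pin upright with its collar on the flange and the gripper about 10 cm above it, touching nothing. The spare pin, bearing and die look as they did at the start. The final crops did not cover the vials, but the arm never went near them.

**Small disagreement:** While I pressed home, the measured TCP shifted about 1 mm along the bed. This is within the 1.5 mm difference between pin and hole diameters.

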